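Close the sample box and secure its cover with the two turnbuttons

ROBOT

A 6-joint arm with a two-finger parallel gripper is mounted at the origin on a cart in front of the work surface, level with it; the furniture and walls round the work are solid. World frame = base frame: x ahead of the robot, y to its left, z up, the work surface at z = 0. Lengths are in m, angles in degrees, forces in N, time in s.
With the tool pointing down it reaches from about 0.3 to 0.75 m from the base axis. Payload 8.5 kg.
Tool frame: the origin (TCP) lies midway between the tips of the shut fingers; the grasp point (between the pads) lies 19 mm behind it; z points along the fingers, y is the direction in which the jaws open and shut (so a half turn about z gives the same grasp; the last joint's range is limited). The gripper opens to 85 mm and grips with 20 to 120 N. Pads are 22 mm wide; open, the fingers measure 114 mm over their backs; the gripper's body (76 mm by 85 mm) begins 54 mm behind the grasp point. The pads swing forward as they close: fully open they stand 13 mm farther back than shut.
Start: joints at [60.143, 21.807, 74.336, -0, 83.858, -12.336], TCP at [0.166, 0.524, 0.231] pointing down, gripper open.
Joint ranges: [-178.18, 178.18], [-50.72, 133.34], [12.68, 142.11], [-81.47, 261.47], [9.98, 163.14], [-165.26, 165.26]. Speed limits (degrees/s): [136.94, 136.94, 180, 180, 180, 180].

INTERFACE

Orientations are given as a 3x3 rotation matrix whose columns are the frame's x, y, z axes.
In Python, from rig import env, eyes, close_job gives the robot as it stands.
- The arm moves only by the tool jog_arm, never from a script. Its argument "deltas" is one flat list of numbers, 7 for each row, row after row: the shift along the tool's x, y, z in units of 0.75 m (1.0 is 0.75 m), then the turn, a rotation vector about the tool's x, y, z in units of 180 degrees (1.0 is 180 degrees), then the gripper command: -1 is fully open, 1 is shut, values between are in proportion. In form: [dx, dy, dz, ax, ay, az, fingers, dx, dy, dz, ax, ay, az, fingers, ...]. A call has 1 to 12 rows; each row is the pose to reach, as a shift and turn from the pose commanded when the call began, along the tool's axes at that moment, turning the shorter way round; what a row does not reach only later rows make up. A row lasts 1/12 s, in which the tool goes at most 41.7 mm and 7.16 degrees, less where a joint would pass 70% of its speed; a pose out of reach is approached as far as the arm can. A call with a number of a shift or a turn outside -1 to 1 is refused whole. A call with a gripper value outside its range is refused whole. The fingers move at their own pace and stop on an object; "grip_force" is the grip in N (left out, the last holds). Time passes only in rows, so rows that repeat a pose let the fingers close. It gives the time, the measured TCP pose, the force and the opening at its end, in the units of the state.
- env.observe(): the state, without advancing time (a new reading comes with each control period).
- eyes.get_image(name): name is "scene" or "top" or "wrist"; returns the picture (420x560x3 uint8, red, green, blue); there is no depth.
- eyes.camera_params(name): a dict with "intrinsics" (3x3 intrinsics, pixels), "R" (3x3) and "t" (3): a world point X has camera coordinates R X + t; the wrist camera has in their place "mount" (4x4, takes a point from camera to tool coordinates, whose origin is the TCP and whose axes are the flange's). Camera axes: x right, y down, z forward; pixel columns grow to the right and rows downward; lengths in m; the calibration is good to about 2 mm. A picture is of the moment at which its call begins: read the wrist's pose just before it. camera_params takes no time and is no camera call.
- close_job(): hands the job in, once; it reports no verdict.
The state is a dict: "time_s": time; "q": joint angles; "qvel": joint speeds; "joint_efforts": joint torques, N m; "position": TCP position; "tool_rot": TCP orientation; "ft_force": force on the tool from outside, world axes, zero at the start; "wrist_torque": the same for the moment, N m; "grip_width": finger opening in m.
Only numpy, scipy, OpenCV 4.12 (cv2) and the standard library are available. Lean on these libraries where they do the work, as an engineer would, in place of code of your own. Each camera call takes 0.05 s, during which the arm holds its last target.

TASK

Close the sloped cover of the sample box fully onto its frame, then turn both turnbuttons so that each arm points straight up the slope, over the lower edge of the closed cover, to secure it. Do not knock the lamp bar above the box, and leave the bottles beside it where they stand. Let go at the end.

Things in the scene. Friction and masses are not known exactly. Their poses are not given: they have to be found in the camera images.
- sample_box: White metal box, fixed, 220 mm deep (x), 268 wide (y). Origin: centre of underside; x to its back, y to its left, z up. From the top of its front wall (x=-110, z=55 mm) a face slopes up and back at 30 deg: 'up the slope' is (0.866,0,0.5), outward normal (-0.5,0,0.866). Its lowest 46 mm: a fixed strip, 8 mm thick, with two turnbuttons; above it the cover, top sides level when closed.
- cover (a joint): Cover angle, rad: 0 closed, 0.6 fully open. Aluminium frame with clear pane, 250 mm wide, 8 thick, free lower edge 151 mm from the hinge. Hinge line along box y at box x=64, z=155.5 mm, in the plane of the cover's underside; the free edge lifts as it opens. Stiff: stays where left, needs 1 to 3 N at the edge to close. Cannot close while a turnbutton's arm lies in the way of its edge.
- cover_edge (a point): Point on the top side of the cover, in the middle of its lower rail (26 mm wide), 13 mm from the free edge, 138 mm from the hinge. Turns with the cover: x in its plane toward the hinge, y along the hinge, z out of its top side.
- button_left (a joint): Left turnbutton (box y=+85 mm), rad: 0 when its arm points straight to the box's left, 1.571 when straight up the slope over the cover. Grows clockwise as seen facing the slope, from -0.2 to 2.4; no stop at the secured position. Turns about the slope's normal with about 0.06 N m friction and stays where left.
- button_left_fin (a point): On the left turnbutton's axis, amid its thumb fin. Turnbutton: dark steel arm 14 mm wide, 6 thick, reaching 50 mm from the axis to one side only; on it, centred on the axis and along the arm, stands a black fin 8 mm thick, 36 long. This point is 14 mm above the arm's top, 9 mm below the fin's top, 23.5 mm above the fixed strip. z: axis, outward; y: along the fin toward the arm's tip.
- button_right (a joint): Right turnbutton (box y=-85 mm), rad: 0 when its arm points straight to the box's right, 1.571 when straight up the slope over the cover. Grows anticlockwise as seen facing the slope; otherwise as the left one.
- button_right_fin (a point): Middle of the right turnbutton's thumb fin, as for the left one (mirror image). z: turning axis, outward from the slope; -y: toward the arm's tip.
- lamp_bar: Aluminium lamp bar fixed to the box on two bent tubes from its back (y=+-112 mm): 30 mm deep (x), 250 long (y), 16 thick. Origin: centre of its underside, 325 mm over the worktop and 90 mm in front of the box's centre; axes as the box. It is straight above the turnbuttons and the cover's free edge: reach these with the tool tilted, its upper end leaning out to the front of the box.
- media_bottle: Laboratory bottle with a screw cap, 74 mm wide, 168 mm high, loose, to the left of the box. Origin: centre of its underside.
- weigh_bottle: Small clear weighing bottle with a stopper, 42 mm wide, 58 mm high, loose, to the right of the box. Origin: centre of its underside.
- spray: White spray bottle, 47 mm wide, 137 mm high, loose, to the right of the box. Origin: centre of its underside.

How it is judged:
By the outcome, as a careful person would: the job done as asked, in the order asked, and still so for the second after the job is handed in, with the robot touching nothing.
It also fails if it takes over 54 s, if anything falls off the work surface, if the arm or the gripper's body presses on something with over 40 N, if the wrist force passes 120 N, or if a joint passes its speed limit or range.

## Working session

There is one attempt and no reset: what is moved stays moved. The work goes in short steps, Python scripts to look and compute and a tool call to move; the robot and the scene stay as the last step left them, time stands still between calls to the robot, and variables do not carry over. Pictures are saved under pics/ and viewed, and the job is handed in when it is done.

Besides the shell and the picture viewer there is one more tool, called after "Request:" in YAML: its name, and indented under it one key for each argument. jog_arm: Moves the arm, as the interface text tells. Its arguments: {"type":"object","properties":{"deltas":{"type":"array"},"grip_force":{"type":"number"}},"required":["deltas"]}

```bash
ls; mkdir -p pics
python3 - <<'E'
from rig import env, eyes
import cv2
s=env.observe()
print({k:s[k] for k in('time_s','position','tool_rot','grip_width','ft_force')})
for n in('scene','top','wrist'):
    cv2.imwrite(f'pics/{n}0.png',eyes.get_image(n)[:,:,::-1]); 
    p=eyes.camera_params(n);print(n,{k:v for k,v in p.items()})
E
```

```text
pics
{'time_s': 0.0, 'position': array([0.16543736, 0.52421399, 0.23069586]), 'tool_rot': array([[-9.53602530e-01,  3.01067506e-01, -7.56315800e-04],
       [ 3.01068277e-01,  9.53601692e-01, -1.30589523e-03],
       [ 3.28061406e-04, -1.47300769e-03, -9.99998861e-01]]), 'grip_width': 0.08589710451806276, 'ft_force': array([-0.07867315,  0.17599592, -0.46041444])}
scene {'intrinsics': array([[391.64108549,   0.        , 282.20253773],
       [  0.        , 391.64108549, 206.36842308],
       [  0.        ,   0.        ,   1.        ]]), 'R': array([[ 0.23622631, -0.97160965,  0.01310817],
       [-0.53998925, -0.14247822, -0.8295249 ],
       [ 0.80784203,  0.18887734, -0.55831587]]), 't': array([-0.14224073,  0.53250235,  0.42694931])}
top {'intrinsics': array([[386.94665294,   0.        , 277.69022222],
       [  0.        , 386.94665294, 208.95169037],
       [  0.        ,   0.        ,   1.        ]]), 'R': array([[ 0.42831357, -0.90362526,  0.00297875],
       [-0.78171044, -0.37217618, -0.50041351],
       [ 0.45329491,  0.21200538, -0.86578141]]), 't': array([-0.25308097,  0.61639225,  0.90791784])}
wrist {'intrinsics': array([[350.94579524,   0.        , 282.53301295],
       [  0.        , 350.94579524, 202.98097875],
       [  0.        ,   0.        ,   1.        ]]), 'mount': array([[-7.06189174e-05, -9.54569372e-01, -2.97988773e-01,
         7.57464748e-02],
       [ 9.99999854e-01,  9.21781525e-05, -5.32266188e-04,
        -4.62089515e-04],
       [ 5.35553056e-04, -2.97988767e-01,  9.54569226e-01,
        -1.41817195e-01],
       [ 0.00000000e+00,  0.00000000e+00,  0.00000000e+00,
         1.00000000e+00]])}
```

View pics/scene0.png

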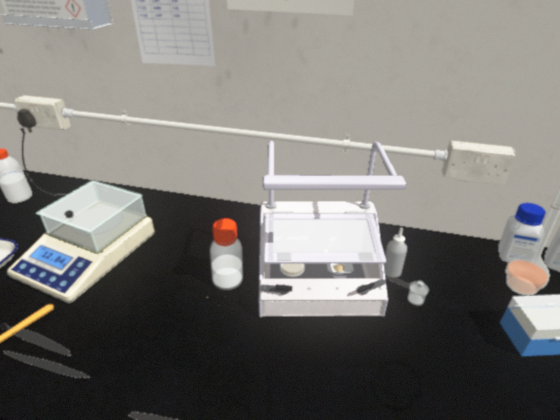

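View pics/top0.png

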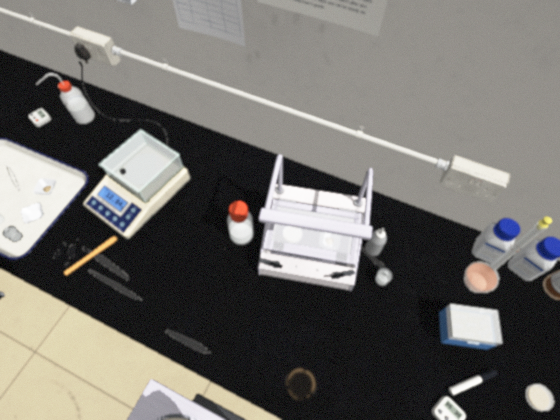

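View pics/wrist0.png

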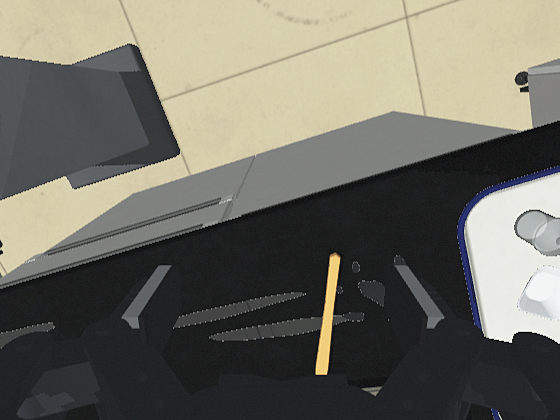

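Run:
```python
import cv2
a=cv2.imread('pics/scene0.png')[130:330,200:440]; cv2.imwrite('pics/sc0.png',cv2.resize(a,(720,600),interpolation=cv2.INTER_CUBIC))
a=cv2.imread('pics/top0.png')[145:295,215:405]; cv2.imwrite('pics/tc0.png',cv2.resize(a,(760,600),interpolation=cv2.INTER_CUBIC))
```

```text
(no output)
```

View pics/sc0.png

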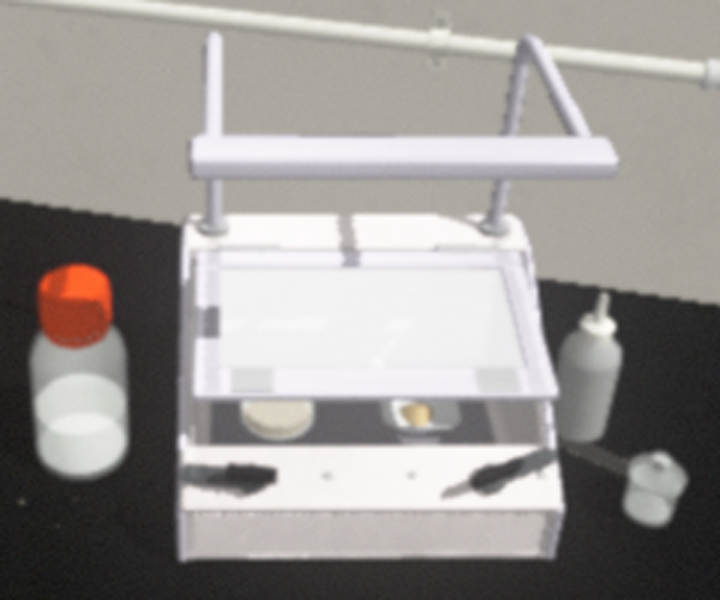

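View pics/tc0.png

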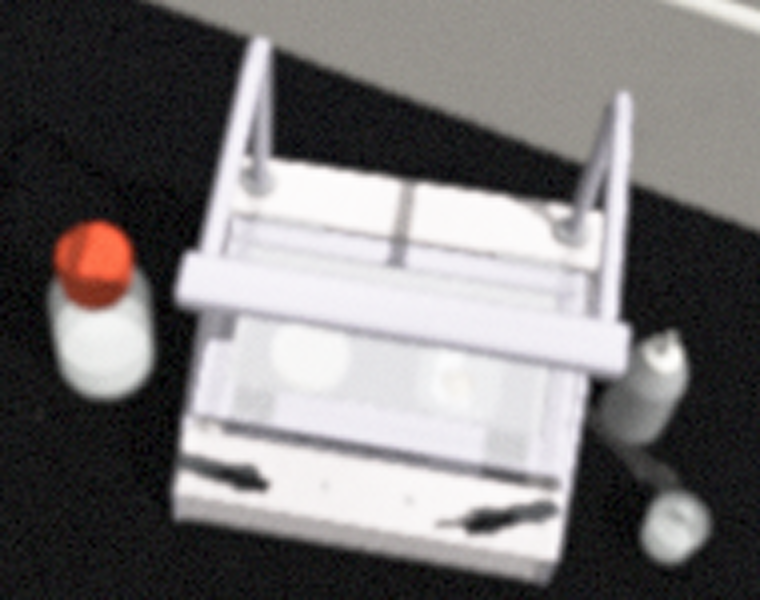

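```bash
cat > h.py <<'E'
import numpy as np, cv2
from rig import eyes
from scipy.optimize import least_squares
P={n:eyes.camera_params(n) for n in('scene','top')}
def proj(n,X):
    p=P[n]; c=p['R']@X+p['t']; u=p['intrinsics']@c; return u[:2]/u[2]
def B(x,y,yaw):
    c,s=np.cos(yaw),np.sin(yaw); T=np.eye(4); T[:2,:2]=[[c,-s],[s,c]]; T[:2,3]=x,y; return T
def un(n,c): 
    s,o=((3,(200,130)) if n=='scene' else (4,(215,145)))
    return (np.array(c)+.5)/s-.5+np.array(o)
def cr(n,p):
    s,o=((3,(200,130)) if n=='scene' else (4,(215,145)))
    return (np.array(p)-o+.5)*s-.5
E
python3 - <<'E'
from h import *
obs=[('scene',(-110,134,0),(180,560)),('scene',(-110,-134,0),(557,558)),('scene',(-110,134,55),(182,508)),('scene',(-110,-134,55),(560,508)),
('top',(-110,134,0),(175,520)),('top',(-110,-134,0),(548,582)),
('scene',(-105,125,325),(197,178)),('scene',(-105,-125,325),(612,178)),('top',(-105,125,341),(177,297)),('top',(-105,-125,341),(626,373))]
def f(v,full=False):
    T=B(*v); r=[]
    for n,X,c in obs: r.append(proj(n,(T@np.r_[np.array(X)/1000,1])[:3])-un(n,c))
    return np.array(r) if full else np.ravel(r)
s=least_squares(f,[.6,0,-.2],loss='soft_l1');print(s.x,np.degrees(s.x[2]));print(f(s.x,True).round(2))
E
```

```text
[ 0.66875259 -0.07207398  0.25735074] 14.745111202754263
[[ 1.51  0.81]
 [-2.76  0.73]
 [ 0.41  0.68]
 [ 0.27  0.04]
 [ 1.37 -1.12]
 [-2.03 -0.47]
 [-2.06  0.52]
 [ 2.06  0.71]
 [-0.4  -1.37]
 [ 0.35 -1.55]]
```

```bash
cat > ov.py <<'E'
from h import *
import sys
def lines(cov=.3,bl=0,br=.45):
    c=np.cos(np.pi/6);s=.5
    S=lambda u,y,h:(-110+c*u-s*h,y,55+s*u+c*h)   # slope coords
    L=[]
    def poly(p,close=True): L.extend([(p[i],p[(i+1)%len(p)]) for i in range(len(p)-(not close))])
    poly([(-110,134,0),(-110,-134,0),(-110,-134,55),(-110,134,55)])
    for h in (0,8): poly([S(0,134,h),S(0,-134,h),S(46,-134,h),S(46,134,h)])
    poly([(110,134,0),(-110,134,0)],0);poly([(110,-134,0),(-110,-134,0)],0)
    for z in(325,341): poly([(-105,125,z),(-105,-125,z),(-75,-125,z),(-75,125,z)])
    # cover
    a=np.pi/6-cov   # direction from hinge downwards: rotates up
    # closed dir down slope = (-cos30,-sin30); opening lifts free edge
    d=np.array([-np.cos(a),-np.sin(a)]); nn=np.array([-np.sin(a),np.cos(a)])
    C=lambda r,y,h:(64+d[0]*r+nn[0]*h,y,155.5+d[1]*r+nn[1]*h)
    for h in(0,8): poly([C(0,125,h),C(0,-125,h),C(151,-125,h),C(151,125,h)])
    def but(y0,sg,th):
        # arm dir at 0: sg*y ; at pi/2 : up slope ; arm top is 9.5 above strip
        for h in (8+3.5,8+9.5):
            for e in [1]:
                A=lambda l,w:S(23+l*np.sin(th)+w*np.cos(th),y0+sg*(l*np.cos(th)-w*np.sin(th)),h)
                poly([A(-7,-7),A(50,-7),A(50,7),A(-7,7)])
        for h in (8+9.5,8+32.5):
            A=lambda l,w:S(23+l*np.sin(th)+w*np.cos(th),y0+sg*(l*np.cos(th)-w*np.sin(th)),h)
            poly([A(-18,-4),A(18,-4),A(18,4),A(-18,4)])
    but(85,1,bl);but(-85,-1,br)
    return L
def draw(n,img,v,tag,off=(0,0),sc=None,**k):
    T=B(*v)
    for a,b in lines(**k):
        q=[cr(n,proj(n,(T@np.r_[np.array(X)/1000,1])[:3])) for X in(a,b)]
        cv2.line(img,tuple(int(16*t) for t in q[0]),tuple(int(16*t) for t in q[1]),(0,0,255),1,cv2.LINE_AA,4)
    cv2.imwrite(tag,img)
E
python3 - <<'E'
from ov import *
for n,f in(('scene','sc0'),('top','tc0')):
    draw(n,cv2.imread(f'pics/{f}.png'),(.6688,-.072,.2573),f'pics/{f}ov.png',cov=.35)
E
```

```text
(no output)
```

View pics/sc0ov.png

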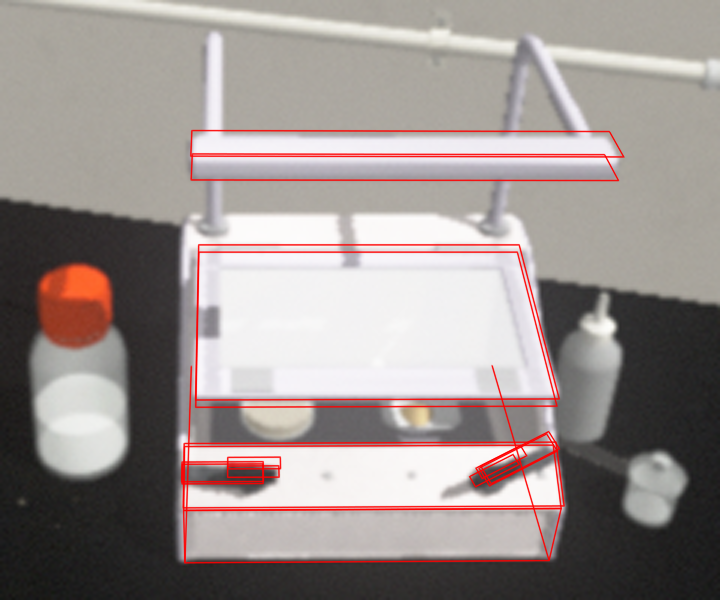

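View pics/tc0ov.png

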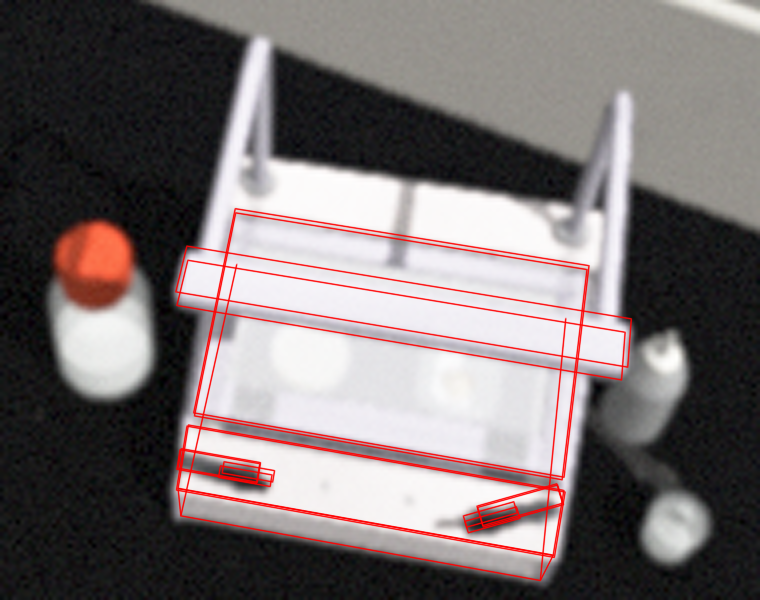

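```bash
cat >> h.py <<'E'
from scipy.spatial.transform import Rotation as Ro
V=[.6688,-.072,.2573]
c30=np.sqrt(.75)
def S(u,y,h): return np.array([-110+c30*u-.5*h,y,55+.5*u+c30*h])/1000
def W(X,v=None): return (B(*(v or V))@np.r_[X,1])[:3]
def Rt(th=0,extra=0):
    """tool: x = box left turned by th (deg, about outward normal, anticlockwise facing slope); z inward normal; extra: lean more (deg)"""
    z=np.array([.5,0,-c30]);x=np.array([0,1.,0]);y=np.cross(z,x)
    R=np.c_[x,y,z]
    R=Ro.from_rotvec(np.radians(th)*-z).as_matrix()@R
    R=Ro.from_rotvec(np.radians(-extra)*np.array([0,1,0])).as_matrix()@R
    return B(0,0,V[2])[:3,:3]@R
def go(p,R):
    from rig import env
    s=env.observe(); R0=s['tool_rot']
    d=R0.T@(p-s['position'])/.75; r=Ro.from_matrix(R0.T@R).as_rotvec()/np.pi
    print('t',round(s['time_s'],2),'q',s['q'].round(1),'f',s['ft_force'].round(1))
    print('row',np.r_[d,r].round(4).tolist(),'rows>=',max(np.linalg.norm(d)*750/41.7,np.linalg.norm(r)*180/7.16))
def snap(name,tag,box=None,sc=1):
    a=eyes.get_image(name)[:,:,::-1]
    if box: a=a[box[1]:box[3],box[0]:box[2]]
    cv2.imwrite(tag,cv2.resize(a,None,fx=sc,fy=sc,interpolation=cv2.INTER_CUBIC))
E
python3 - <<'E'
from h import *
p=W(S(30,30,270)); print(p); go(p,Rt(0))
E
```

```text
[ 0.44935664 -0.09872149  0.30382686]
t 0.15 q [ 60.1  21.8  74.4   0.   83.9 -12.3] f [0.3 0.6 0.1]
row [-0.611, -0.6783, -0.0967, -0.1526, -0.0838, 0.3132] rows>= 16.511089860798865
```

Request:
jog_arm:
  deltas: [-0.611, -0.678, -0.097, -0.153, -0.084, 0.313, -1, -0.611, -0.678, -0.097, -0.153, -0.084, 0.313, -1, -0.611, -0.678, -0.097, -0.153, -0.084, 0.313, -1, -0.611, -0.678, -0.097, -0.153, -0.084, 0.313, -1, -0.611, -0.678, -0.097, -0.153, -0.084, 0.313, -1, -0.611, -0.678, -0.097, -0.153, -0.084, 0.313, -1, -0.611, -0.678, -0.097, -0.153, -0.084, 0.313, -1, -0.611, -0.678, -0.097, -0.153, -0.084, 0.313, -1, -0.611, -0.678, -0.097, -0.153, -0.084, 0.313, -1, -0.611, -0.678, -0.097, -0.153, -0.084, 0.313, -1, -0.611, -0.678, -0.097, -0.153, -0.084, 0.313, -1, -0.611, -0.678, -0.097, -0.153, -0.084, 0.313, -1]

```text
time_s: 1.15
position: [0.3616, 0.0944, 0.2815]
tool_rot: [[-0.255, 0.836, 0.486], [0.967, 0.22, 0.129], [0.0, 0.503, -0.865]]
ft_force: [1.0, 0.9, 0.2]
grip_width: 0.0852
```

Run:
```python
from h import *
p=W(S(30,30,270)); print(p); go(p,Rt(0))
```

```text
[ 0.44935664 -0.09872149  0.30382686]
t 1.15 q [-14.2 -12.8 110.6  17.   56.5 -35.2] f [1.  0.9 0.2]
row [-0.2788, 0.0561, -0.0021, 0.0009, -0.0003, 0.0001] rows>= 5.115004019948371
```

Run:
```python
from h import *
snap('wrist','pics/w1.png')
p=W(S(30,30,270)); print(p); go(p,Rt(0))
```

```text
[ 0.44935664 -0.09872149  0.30382686]
t 1.2 q [-15.4 -12.6 110.4  17.2  56.5 -35.9] f [ 3.2 -2.   0.9]
row [-0.2673, 0.0548, 0.0, 0.0013, 0.0025, -0.002] rows>= 4.908096481057204
```

View pics/w1.png

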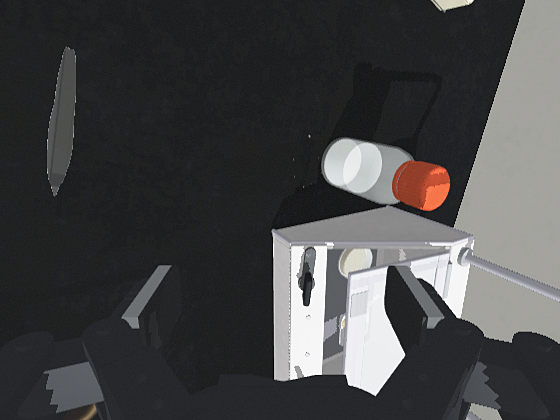

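Request:
jog_arm:
  deltas: [-0.3, 0.03, 0, 0, 0, 0, -1, -0.3, 0.03, 0, 0, 0, 0, -1, -0.3, 0.03, 0, 0, 0, 0, -1, -0.3, 0.03, 0, 0, 0, 0, -1, -0.3, 0.03, 0, 0, 0, 0, -1, -0.3, 0.03, 0, 0, 0, 0, -1, -0.3, 0.03, 0, 0, 0, 0, -1, -0.3, 0.03, 0, 0, 0, 0, -1]

```text
time_s: 1.87
position: [0.4379, -0.1177, 0.2915]
tool_rot: [[-0.253, 0.838, 0.483], [0.967, 0.218, 0.129], [0.002, 0.5, -0.866]]
ft_force: [1.1, 0.6, -0.5]
grip_width: 0.0855
```

Run:
```python
from h import *
from rig import env
s=env.observe(); np.savez('w2.npz',p=s['position'],R=s['tool_rot']); print(s['position'],s['qvel'].round(2),s['q'].round(1))
snap('wrist','pics/w2.png')
```

```text
[ 0.43792657 -0.11766894  0.29145131] [ 1.93 -2.03  1.76  0.12  0.12  0.13] [-45.4  -0.5  98.8  27.9  68.3 -67.5]
```

View pics/w2.png

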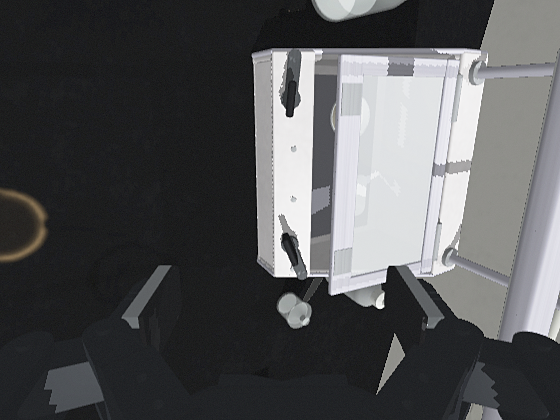

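Run:
```python
import cv2
a=cv2.imread('pics/w2.png')
cv2.imwrite('pics/w2a.png',cv2.resize(a[40:140,245:365],None,fx=6,fy=6,interpolation=cv2.INTER_CUBIC))
cv2.imwrite('pics/w2b.png',cv2.resize(a[200:300,245:365],None,fx=6,fy=6,interpolation=cv2.INTER_CUBIC))
```

```text
(no output)
```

View pics/w2a.png

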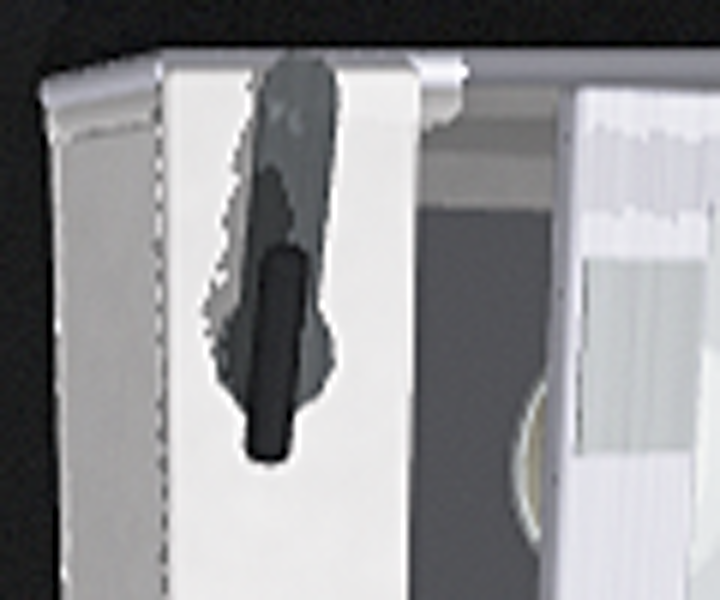

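View pics/w2b.png

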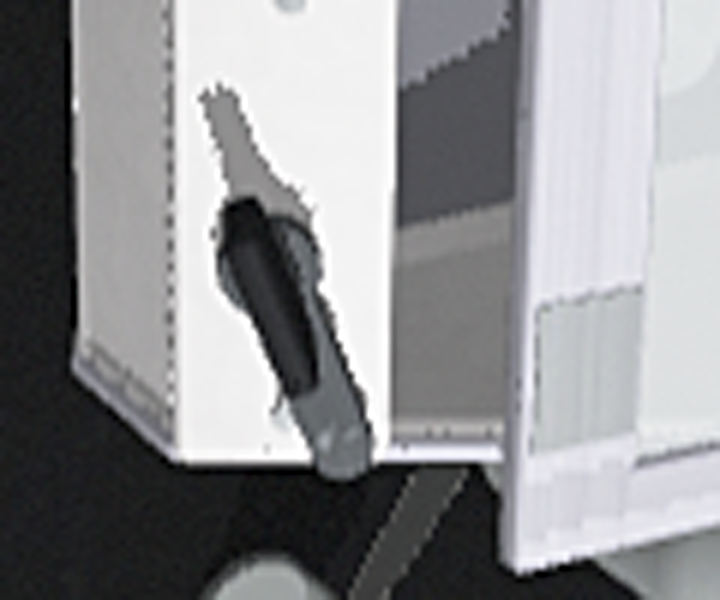

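```bash
cat > fit.py <<'E'
from h import *
M=eyes.camera_params('wrist')['mount'];K=eyes.camera_params('wrist')['intrinsics']
def wproj(X,p,R):
    t=R.T@(X-p); c=np.linalg.inv(M)@np.r_[t,1]; u=K@c[:3]; return u[:2]/u[2]
def cov(r,y,h,a):
    a=np.pi/6-a; d=np.array([-np.cos(a),-np.sin(a)]); n=np.array([-np.sin(a),np.cos(a)])
    q=d*r+n*h; return np.array([64+q[0],y,155.5+q[1]])/1000
def fin(side,l,w,h,th,u0):
    return S(u0+l*np.sin(th)+w*np.cos(th),side*(85+l*np.cos(th)-w*np.sin(th)),h)
E
python3 - <<'E'
from fit import *
z=np.load('w2.npz');p,R=z['p'],z['R']
a=lambda x,y:((x+.5)/6-.5+245,(y+.5)/6-.5+40)
b=lambda x,y:((x+.5)/6-.5+245,(y+.5)/6-.5+200)
obs=[(lambda v:S(0,134,8),a(163,65)),(lambda v:S(46,134,8),a(418,65)),(lambda v:S(0,-134,8),b(180,463)),(lambda v:S(46,-134,8),b(388,463)),
(lambda v:fin(1,18,0,40.5,v[3],v[6]),a(290,247)),(lambda v:fin(1,-18,0,40.5,v[3],v[6]),a(268,462)),
(lambda v:fin(1,50,0,17.5,v[3],v[6]),a(300,55)),
(lambda v:fin(-1,-18,0,40.5,v[4],v[6]),b(240,203)),
(lambda v:fin(-1,50,0,17.5,v[4],v[6]),b(348,478)),
(lambda v:cov(151,125,8,v[5]),a(577,90)),(lambda v:cov(151,125,0,v[5]),a(556,92)),(lambda v:cov(151,-125,8,v[5]),b(521,574)),(lambda v:cov(151,-125,0,v[5]),b(504,570))]
def f(v): return np.array([wproj(W(g(v),list(v[:3])),p,R)-o for g,o in obs])
s=least_squares(lambda v:f(v).ravel(),[*V,.1,.4,.35,23],loss='soft_l1');print(s.x.round(4));print(f(s.x).round(1))
from ov import draw
import ov
for n,g in(('scene','sc0'),('top','tc0')):
    draw(n,cv2.imread(f'pics/{g}.png'),s.x[:3],f'pics/{g}ov2.png',cov=s.x[5],bl=s.x[3],br=s.x[4])
E
```

```text
[ 0.6674 -0.0725  0.26    0.092   0.3321  0.3986 19.5479]
[[-0.3  0. ]
 [ 0.9 -0.2]
 [-0.2  0.7]
 [ 1.1  0.5]
 [-0.6 -0.2]
 [-0.3  1.1]
 [ 0.2 -0.3]
 [ 0.6  6.4]
 [ 0.2  0.6]
 [ 0.9 -1.2]
 [-0.3 -0.7]
 [-0.   0.8]
 [-0.8 -2.1]]
```

View pics/sc0ov2.png

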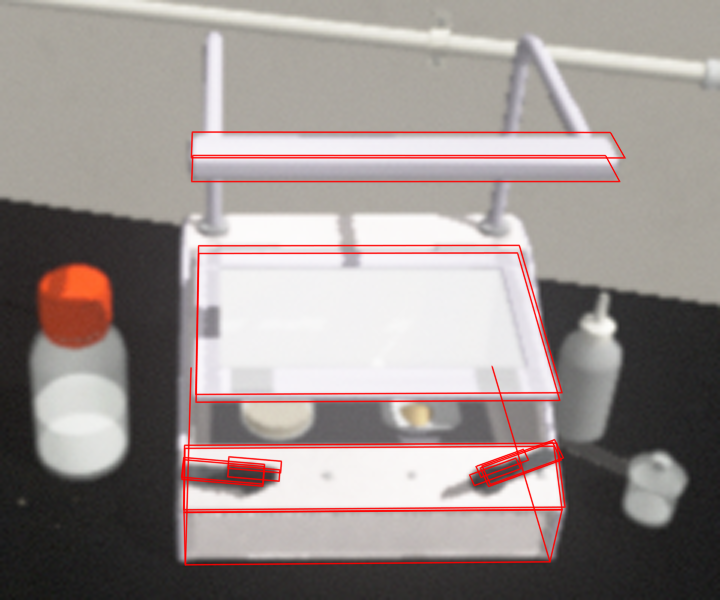

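```bash
sed -i 's/^V=.*/V=[.6674,-.0725,.2600]/' h.py
python3 - <<'E'
from fit import *
p=W(S(63,0,110)); print(p, W(cov(138,0,8,.4))); go(p,Rt(0))
E
```

```text
[ 0.5606715  -0.10089208  0.18176279] [ 0.59595138 -0.09150687  0.14642573]
t 1.92 q [-45.3  -0.6  98.9  27.9  68.3 -67.5] f [ 0.8 -0.2 -0.7]
row [-0.0218, 0.0687, 0.2088, 0.0001, -0.0002, -0.0011] rows>= 3.972678380585338
```

Run:
```python
from fit import *
print(Rt(0,10).round(2))
for q in((77,100),(77,66),(70,35),(65,18),(63,10),(63,6)): go(W(S(q[0],0,q[1])),Rt(0,10))
```

```text
[[-0.26  0.74  0.62]
 [ 0.97  0.2   0.17]
 [ 0.    0.64 -0.77]]
t 1.92 q [-45.3  -0.6  98.9  27.9  68.3 -67.5] f [ 0.8 -0.2 -0.7]
row [-0.0217, 0.0874, 0.2221, -0.0555, -0.0001, -0.0011] rows>= 4.310813972357917
t 1.92 q [-45.3  -0.6  98.9  27.9  68.3 -67.5] f [ 0.8 -0.2 -0.7]
row [-0.0218, 0.0874, 0.2675, -0.0555, -0.0001, -0.0011] rows>= 5.075633359835117
t 1.92 q [-45.3  -0.6  98.9  27.9  68.3 -67.5] f [ 0.8 -0.2 -0.7]
row [-0.0218, 0.078, 0.3088, -0.0555, -0.0001, -0.0011] rows>= 5.741680793062835
t 1.92 q [-45.3  -0.6  98.9  27.9  68.3 -67.5] f [ 0.8 -0.2 -0.7]
row [-0.0219, 0.0714, 0.3314, -0.0555, -0.0001, -0.0011] rows>= 6.11055274694891
t 1.92 q [-45.3  -0.6  98.9  27.9  68.3 -67.5] f [ 0.8 -0.2 -0.7]
row [-0.0219, 0.0687, 0.3421, -0.0555, -0.0001, -0.0011] rows>= 6.288247731215017
t 1.92 q [-45.3  -0.6  98.9  27.9  68.3 -67.5] f [ 0.8 -0.2 -0.7]
row [-0.0219, 0.0687, 0.3474, -0.0555, -0.0001, -0.0011] rows>= 6.382138203113884
```

Request:
jog_arm:
  deltas: [-0.01, 0.03, 0.06, -0.055, 0, -0.001, 1, -0.022, 0.087, 0.12, -0.055, 0, -0.001, 1, -0.022, 0.087, 0.17, -0.055, 0, -0.001, 1, -0.022, 0.087, 0.222, -0.055, 0, -0.001, 1, -0.022, 0.087, 0.222, -0.055, 0, -0.001, 1, -0.022, 0.087, 0.222, -0.055, 0, -0.001, 1, -0.022, 0.087, 0.222, -0.055, 0, -0.001, 1, -0.022, 0.087, 0.222, -0.055, 0, -0.001, 1]

```text
time_s: 2.58
position: [0.577, -0.0967, 0.1821]
tool_rot: [[-0.258, 0.739, 0.622], [0.966, 0.199, 0.164], [-0.002, 0.643, -0.766]]
ft_force: [0.2, -0.0, -0.9]
grip_width: -0.0
```

Run:
```python
from fit import *
snap('scene','pics/s3.png',(180,60,440,330),2.2)
snap('wrist','pics/w3.png')
for q in((77,66),(70,35),(65,18),(63,10),(63,6)): go(W(S(q[0],0,q[1])),Rt(0,10))
```

```text
t 2.68 q [-34.   18.2 101.   46.4  41.9 -79.3] f [0.7 0.1 0.4]
row [0.0012, -0.0096, 0.0473, 0.0004, 0.0008, 0.0006] rows>= 0.8688022481535372
t 2.68 q [-34.   18.2 101.   46.4  41.9 -79.3] f [0.7 0.1 0.4]
row [0.0014, -0.026, 0.0864, 0.0004, 0.0008, 0.0006] rows>= 1.622820282684387
t 2.68 q [-34.   18.2 101.   46.4  41.9 -79.3] f [0.7 0.1 0.4]
row [0.0014, -0.0365, 0.1076, 0.0004, 0.0008, 0.0006] rows>= 2.0428893719109613
t 2.68 q [-34.   18.2 101.   46.4  41.9 -79.3] f [0.7 0.1 0.4]
row [0.0015, -0.041, 0.1176, 0.0004, 0.0008, 0.0006] rows>= 2.2398433211652886
t 2.68 q [-34.   18.2 101.   46.4  41.9 -79.3] f [0.7 0.1 0.4]
row [0.0015, -0.0419, 0.1228, 0.0004, 0.0008, 0.0006] rows>= 2.334592425612715
```

View pics/s3.png

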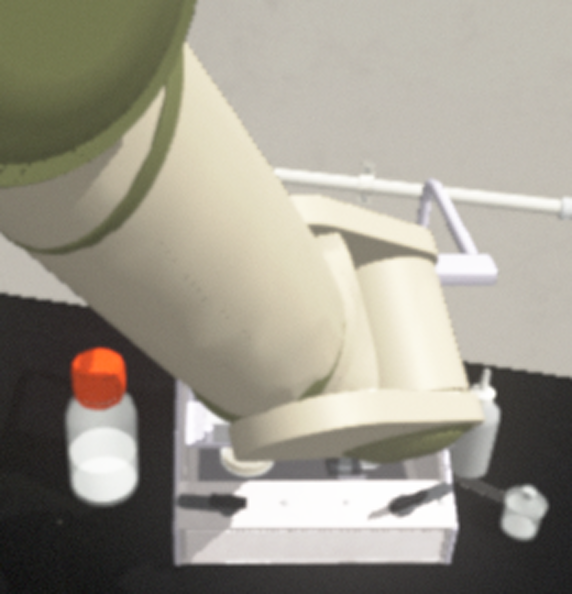

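View pics/w3.png

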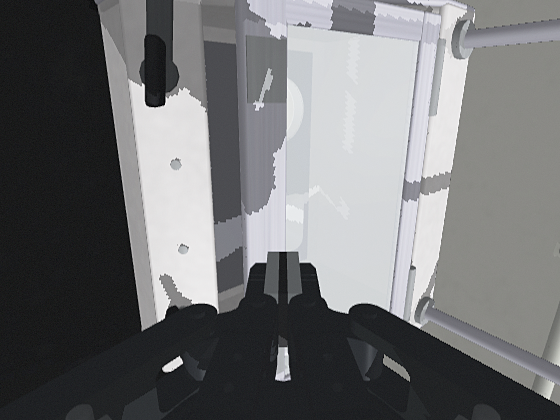

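Request:
jog_arm:
  deltas: [0.001, -0.01, 0.025, 0, 0.001, 0, 1, 0.001, -0.01, 0.047, 0, 0.001, 0, 1, 0.001, -0.017, 0.065, 0, 0.001, 0, 1, 0.001, -0.024, 0.085, 0, 0.001, 0, 1, 0.001, -0.03, 0.095, 0, 0.001, 0, 1, 0.001, -0.036, 0.105, 0, 0.001, 0, 1, 0.001, -0.036, 0.107, 0, 0.001, 0, 1]

```text
time_s: 3.27
position: [0.6067, -0.089, 0.1019]
tool_rot: [[-0.258, 0.741, 0.62], [0.966, 0.197, 0.167], [0.001, 0.642, -0.766]]
ft_force: [-1.4, -0.3, -0.2]
grip_width: 0.0003
```

Run:
```python
from fit import *
from rig import env
s=env.observe()
X=np.linalg.inv(B(*V))@np.r_[s['position'],1];X*=1000
print('u',(X[0]+110)*c30+(X[2]-55)*.5,'h',-.5*(X[0]+110)+c30*(X[2]-55),X[1],s['ft_force'])
snap('wrist','pics/w4.png')
for q in((63,8),(63,5),(63,2)): go(W(S(q[0],0,q[1])),Rt(0,10))
```

```text
u 64.18481922494675 h 17.04686921636227 -0.3452888568414858 [-1.3736286  -0.28312871 -0.18718971]
t 3.32 q [-31.1  27.8 102.6  57.5  33.3 -91.1] f [ 0.8 -0.  -0.2]
row [0.0005, -0.0042, 0.0118, -0.0001, -0.0006, 0.0001] rows>= 0.22600642626191284
t 3.32 q [-31.1  27.8 102.6  57.5  33.3 -91.1] f [ 0.8 -0.  -0.2]
row [0.0005, -0.0049, 0.0158, -0.0001, -0.0006, 0.0001] rows>= 0.297139563001142
t 3.32 q [-31.1  27.8 102.6  57.5  33.3 -91.1] f [ 0.8 -0.  -0.2]
row [0.0005, -0.0056, 0.0197, -0.0001, -0.0006, 0.0001] rows>= 0.36858698589978184
```

View pics/w4.png

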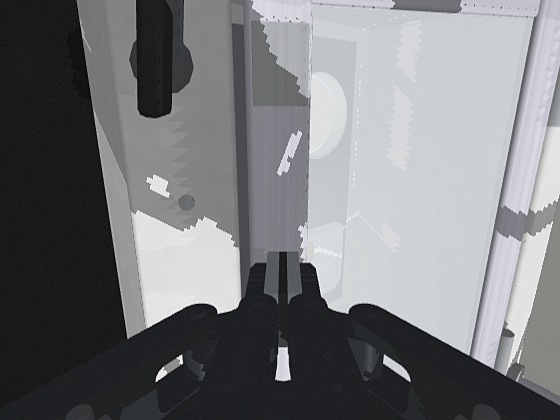

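Request:
jog_arm:
  deltas: [0, -0.003, 0.006, 0, 0, 0, 1, 0, -0.004, 0.01, 0, 0, 0, 1, 0, -0.005, 0.013, 0, 0, 0, 1, 0, -0.005, 0.015, 0, 0, 0, 1]

```text
time_s: 3.65
position: [0.6105, -0.0882, 0.0935]
tool_rot: [[-0.259, 0.739, 0.623], [0.966, 0.199, 0.166], [-0.001, 0.644, -0.765]]
ft_force: [-44.6, -8.9, 46.4]
grip_width: 0.0
```

```bash
cat > st.py <<'E'
from fit import *
from rig import env
s=env.observe()
X=np.linalg.inv(B(*V))@np.r_[s['position'],1];X*=1000
print('u',(X[0]+110)*c30+(X[2]-55)*.5,'h',-.5*(X[0]+110)+c30*(X[2]-55),'y',X[1],s['ft_force'].round(2),s['q'].round(1),s['grip_width'],s['time_s'])
E
python3 st.py
```

```text
u 63.413177146744694 h 7.8033040771756 y -0.5662643131034428 [-44.63  -8.85  46.38] [-30.7  28.9 102.6  59.3  32.4 -93. ] 1.1916299640279795e-05 3.65
```

Request:
jog_arm:
  deltas: [0, 0, -0.05, 0, 0, 0, 1, 0, 0, -0.1, 0, 0, 0, 1, 0, 0, -0.15, 0, 0, 0, 1, 0, 0, -0.2, 0, 0, 0, 1, 0, 0, -0.2, 0, 0, 0, 1]

```text
time_s: 4.07
position: [0.5169, -0.114, 0.2108]
tool_rot: [[-0.257, 0.737, 0.625], [0.966, 0.2, 0.162], [-0.005, 0.646, -0.764]]
ft_force: [0.4, -0.2, 1.3]
grip_width: 0.0003
```

```bash
python3 st.py
python3 - <<'E'
from fit import *
snap('wrist','pics/w5.png')
E
```

```text
u 38.006113865350414 h 157.99915908482006 y -1.4296564544704904 [ 0.35 -0.21  1.34] [-41.2  11.1 105.6  45.8  48.1 -83.3] 0.00031912578905336775 4.0667
```

View pics/w5.png

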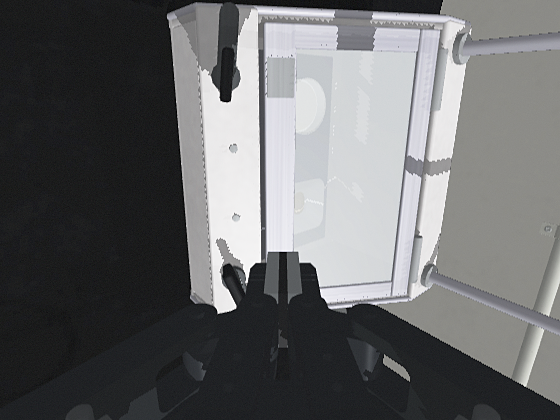

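Run:
```python
from fit import *
go(W(S(19.5,85,110)),Rt(-5.3))
```

```text
t 4.12 q [-41.1  11.4 105.7  45.9  47.9 -83.4] f [ 0.1 -0.1 -1. ]
row [0.1154, -0.0343, 0.0554, 0.0564, -0.0017, 0.03] rows>= 2.3841740638498217
```

Request:
jog_arm:
  deltas: [0.115, -0.034, 0, 0.056, -0.002, 0.03, 0, 0.115, -0.034, 0.02, 0.056, -0.002, 0.03, 0, 0.115, -0.034, 0.055, 0.056, -0.002, 0.03, 0, 0.115, -0.034, 0.055, 0.056, -0.002, 0.03, 0, 0.115, -0.034, 0.055, 0.056, -0.002, 0.03, 0, 0.115, -0.034, 0.055, 0.056, -0.002, 0.03, 0, 0.115, -0.034, 0.055, 0.056, -0.002, 0.03, 0]

```text
time_s: 4.7
position: [0.503, -0.0284, 0.1581]
tool_rot: [[-0.179, 0.858, 0.481], [0.983, 0.132, 0.132], [0.05, 0.496, -0.867]]
ft_force: [-0.2, -0.5, 0.2]
grip_width: 0.0428
```

```bash
python3 st.py
python3 - <<'E'
from fit import *
from rig import env
s=env.observe()
for h in(17.5,40.5):
  for l in(-18,18): print(h,l,wproj(W(fin(1,l,0,h,.092,19.5)),s['position'],s['tool_rot']).round(1))
snap('wrist','pics/w6.png')
go(W(S(19.5,85,20)),Rt(-5.3))
E
```

```text
u 19.047499244461235 h 108.05062835836065 y 84.86655096680357 [-0.15 -0.53  0.16] [-27.1  13.1 108.6  31.8  39.8 -58.1] 0.042803844853486143 4.7
17.5 -18 [283.8 231.1]
17.5 18 [283.8 181.9]
40.5 -18 [283.9 244.3]
40.5 18 [283.9 190.7]
t 4.75 q [-27.2  13.1 108.6  31.8  39.8 -58.1] f [ 0.5 -0.5  0.4]
row [0.0002, 0.0007, 0.1177, -0.0005, -0.0009, -0.0005] rows>= 2.116087766615154
```

View pics/w6.png

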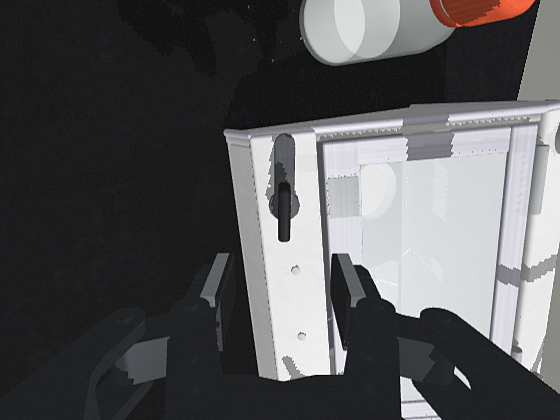

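Request:
jog_arm:
  deltas: [0, 0.001, 0.04, 0, 0, 0, 0, 0, 0.001, 0.08, 0, 0, 0, 0, 0, 0.001, 0.1, 0, 0, 0, 0, 0, 0.001, 0.115, 0, 0, 0, 0, 0, 0.001, 0.116, 0, 0, 0, 0, 0, 0.001, 0.116, 0, 0, 0, 0]

```text
time_s: 5.25
position: [0.5451, -0.0167, 0.0828]
tool_rot: [[-0.179, 0.859, 0.48], [0.983, 0.131, 0.132], [0.05, 0.496, -0.867]]
ft_force: [0.4, -0.4, -0.1]
grip_width: 0.0429
```

```bash
python3 st.py
python3 - <<'E'
from fit import *
snap('wrist','pics/w7.png')
go(W(S(19.5,85,20)),Rt(-5.3))
E
```

```text
u 19.230864636725997 h 21.01579367792592 y 85.32631998156842 [ 0.36 -0.37 -0.08] [-22.9  24.2 108.6  39.8  28.9 -64.7] 0.04290905052411077 5.25
t 5.3 q [-22.9  24.2 108.6  39.8  28.9 -64.7] f [-0.4  0.2  0.5]
row [-0.0005, 0.0001, 0.002, -0.0006, -0.0011, -0.0004] rows>= 0.037077838073369396
```

View pics/w7.png

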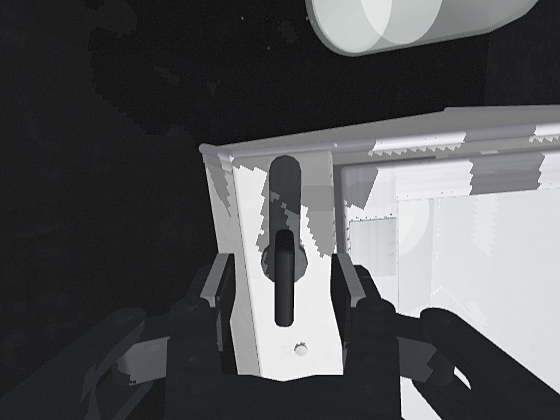

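Request:
jog_arm:
  deltas: [0, 0, 0, 0, 0, 0, 1, 0, 0, 0, 0, 0, 0, 1, 0, 0, 0, 0, 0, 0, 1, 0, 0, 0, 0, 0, 0, 1, 0, 0, 0, 0, 0, 0, 1, 0, 0, 0, 0, 0, 0, 1]
  grip_force: 30

```text
time_s: 5.8
position: [0.5452, -0.0162, 0.0837]
tool_rot: [[-0.18, 0.858, 0.482], [0.983, 0.132, 0.131], [0.049, 0.497, -0.866]]
ft_force: [-2.9, -1.3, 6.6]
grip_width: 0.0071
```

```bash
python3 st.py
python3 - <<'E'
from fit import *
snap('scene','pics/s8.png',(180,60,440,330),2.2)
go(W(S(19.5,85,21)),Rt(-50))
go(W(S(19.5,85,21)),Rt(-90))
E
```

```text
u 19.873038629263874 h 21.72250839739569 y 85.82285788234587 [-2.88 -1.32  6.6 ] [-22.9  24.1 108.6  39.8  28.8 -64.7] 0.007081126928748846 5.8
t 5.85 q [-22.9  24.1 108.6  39.8  28.8 -64.7] f [-2.3 -1.1  5.4]
row [-0.0011, -0.0004, 0.001, -0.0006, -0.0008, 0.2482] rows>= 6.238472400311832
t 5.85 q [-22.9  24.1 108.6  39.8  28.8 -64.7] f [-2.3 -1.1  5.4]
row [-0.0011, -0.0004, 0.001, -0.0009, -0.0006, 0.4704] rows>= 11.825037316774047
```

View pics/s8.png

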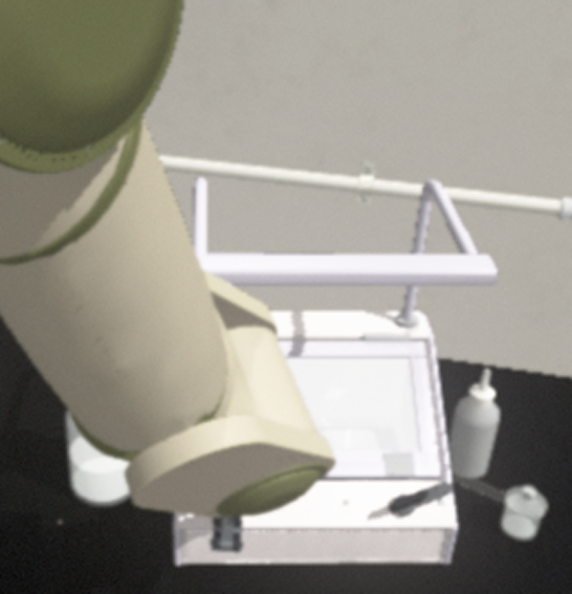

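Request:
jog_arm:
  deltas: [0, 0, -0.001, 0, 0, 0.03, 1, 0, 0, -0.001, 0, 0, 0.06, 1, 0, 0, -0.001, 0, 0, 0.095, 1, 0, 0, -0.001, 0, 0, 0.13, 1, 0, 0, -0.001, 0, 0, 0.165, 1, 0, 0, -0.001, 0, 0, 0.2, 1, 0, 0, -0.001, 0, 0, 0.23, 1, 0, 0, -0.001, 0, 0, 0.25, 1, 0, 0, -0.001, 0, 0, 0.25, 1]

```text
time_s: 6.6
position: [0.5449, -0.0161, 0.0837]
tool_rot: [[0.481, 0.733, 0.481], [0.787, -0.603, 0.132], [0.387, 0.315, -0.867]]
ft_force: [3.5, -0.4, -3.2]
grip_width: 0.0075
```

```bash
python3 st.py
python3 - <<'E'
from fit import *
snap('scene','pics/s9.png',(180,60,440,330),2.2)
snap('top','pics/t9.png',(200,130,420,310),3)
snap('wrist','pics/w9.png')
go(W(S(19.5,85,21)),Rt(-90))
E
```

```text
u 19.601177530097438 h 21.791373445903538 y 85.96907236905169 [ 3.53 -0.37 -3.24] [-22.9  24.1 108.6  39.7  28.9 -19.5] 0.007459172890907699 6.6
t 6.75 q [-22.9  24.1 108.6  39.7  28.9 -19.7] f [ 4.   0.9 -2.7]
row [-0.001, 0.0009, 0.0011, -0.0013, -0.0, 0.2209] rows>= 5.554444951675931
```

View pics/s9.png

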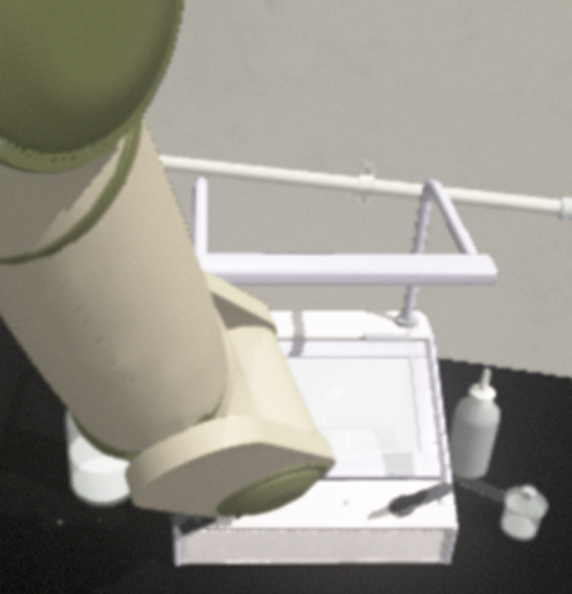

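View pics/t9.png

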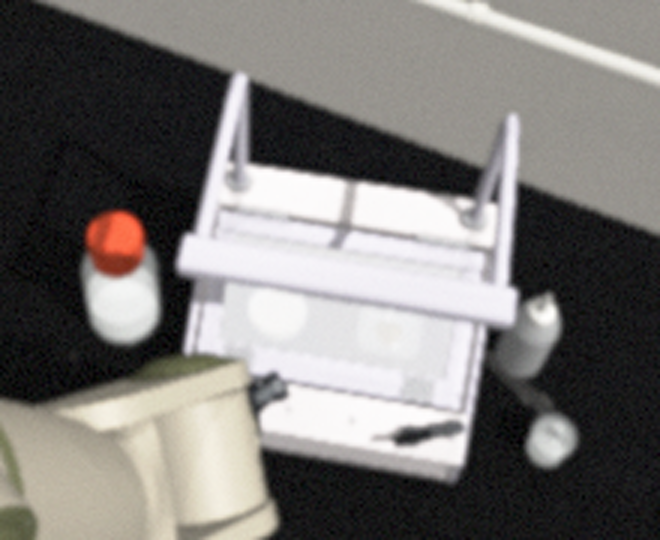

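View pics/w9.png

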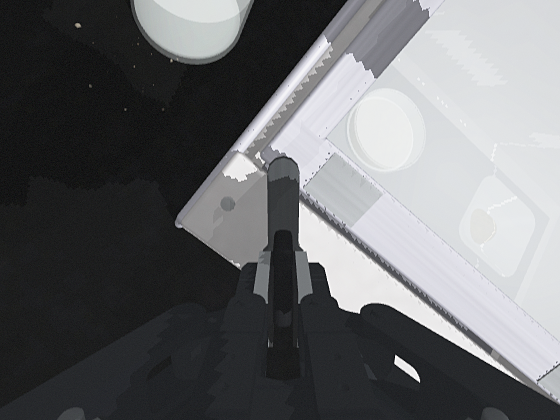

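Request:
jog_arm:
  deltas: [0, 0, 0, 0, 0, 0.035, 1, 0, 0, 0, 0, 0, 0.07, 1, 0, 0, 0, 0, 0, 0.105, 1, 0, 0, 0, 0, 0, 0.14, 1, 0, 0, 0, 0, 0, 0.175, 1, 0, 0, 0, 0, 0, 0.2, 1, 0, 0, 0, 0, 0, 0.215, 1, 0, 0, 0, 0, 0, 0.221, 1, 0, 0, 0, 0, 0, 0.221, 1]

```text
time_s: 7.5
position: [0.5447, -0.0159, 0.0836]
tool_rot: [[0.838, 0.258, 0.481], [0.222, -0.966, 0.132], [0.499, -0.004, -0.867]]
ft_force: [3.7, 2.6, -0.8]
grip_width: 0.0073
```

```bash
python3 st.py
python3 - <<'E'
from fit import *
snap('wrist','pics/w10.png')
go(W(S(19.5,85,21)),Rt(-90))
E
```

```text
u 19.506876839543885 h 21.8161553483754 y 86.19376876625437 [ 3.68  2.57 -0.81] [-22.9  24.1 108.6  39.7  28.9  20.1] 0.007336432704155844 7.5
t 7.55 q [-22.9  24.1 108.6  39.7  28.9  20.1] f [ 3.4  0.9 -1.5]
row [-0.0, 0.0016, 0.0011, -0.0014, 0.0005, -0.0001] rows>= 0.0376801618657673
```

View pics/w10.png

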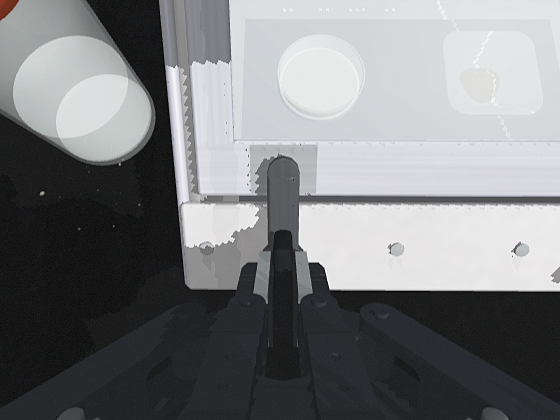

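Request:
jog_arm:
  deltas: [0, 0, 0, 0, 0, 0, 0, 0, 0, 0, 0, 0, 0, 0, 0, 0, 0, 0, 0, 0, 0, 0, 0, 0, 0, 0, 0, 0, 0, 0, -0.03, 0, 0, 0, 0, 0, 0, -0.07, 0, 0, 0, 0, 0, 0, -0.12, 0, 0, 0, 0, 0, 0, -0.16, 0, 0, 0, 0, 0, 0, -0.16, 0, 0, 0, 0]

```text
time_s: 8.3
position: [0.4866, -0.0328, 0.1919]
tool_rot: [[0.835, 0.257, 0.486], [0.222, -0.966, 0.129], [0.503, 0.001, -0.865]]
ft_force: [0.9, -0.4, -0.1]
grip_width: 0.0425
```

```bash
python3 st.py
python3 - <<'E'
from fit import *
from rig import env
s=env.observe(); np.savez('w11.npz',p=s['position'],R=s['tool_rot'])
snap('wrist','pics/w11.png')
go(W(S(19.5,-85,120)),Rt(-160))
E
```

```text
u 21.22975731487466 h 145.85079230999065 y 84.89186378277219 [ 0.91 -0.38 -0.11] [-29.    8.4 107.7  29.4  45.1  28.5] 0.04251967647384214 8.3
t 8.35 q [-28.9   8.6 107.8  29.5  44.9  28.5] f [-0.1 -0.3 -0.8]
row [-0.0012, 0.2267, 0.0318, -0.0005, -0.0003, 0.3886] rows>= 9.76918032344079
```

View pics/w11.png

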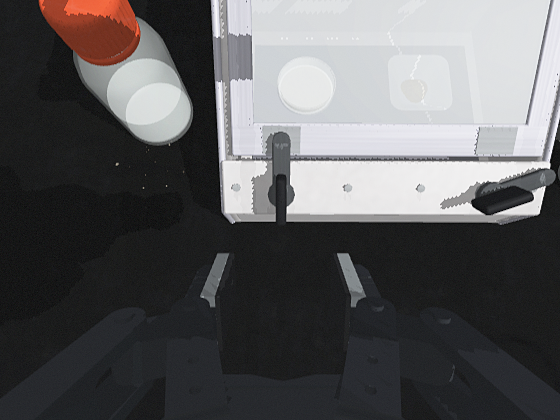

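Run:
```python
from fit import *
z=np.load('w11.npz')
img=cv2.resize(cv2.imread('pics/w11.png')[140:240,420:560],None,fx=5,fy=5,interpolation=cv2.INTER_CUBIC)
for th,col in((.30,(0,0,255)),(.40,(0,200,0))):
    for pts in ([(l,w,17.5) for l,w in((0,-7),(50,-7),(50,7),(0,7))],[(l,w,40.5) for l,w in((-18,-4),(18,-4),(18,4),(-18,4))]):
        q=np.array([(wproj(W(fin(-1,l,w,h,th,19.5)),z['p'],z['R'])-(420,140)+.5)*5-.5 for l,w,h in pts]).round().astype(int)
        cv2.polylines(img,[q],True,col,1)
cv2.imwrite('pics/w11b.png',img)
```

```text
(no output)
```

View pics/w11b.png

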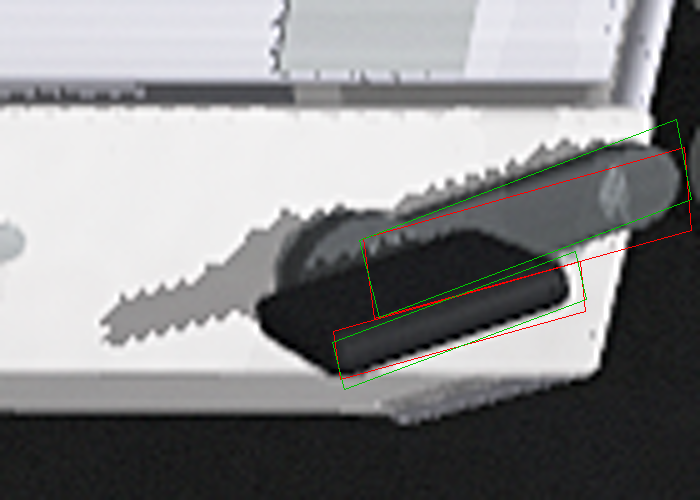

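Request:
jog_arm:
  deltas: [-0.001, 0.05, 0, 0, 0, 0.035, 0, -0.001, 0.1, 0, 0, 0, 0.075, 0, -0.001, 0.15, 0, 0, 0, 0.115, 0, -0.001, 0.2, 0.01, 0, 0, 0.155, 0, -0.001, 0.227, 0.02, 0, 0, 0.195, 0, -0.001, 0.227, 0.032, 0, 0, 0.235, 0, -0.001, 0.227, 0.032, 0, 0, 0.275, 0, -0.001, 0.227, 0.032, 0, 0, 0.315, 0, -0.001, 0.227, 0.032, 0, 0, 0.355, 0, -0.001, 0.227, 0.032, 0, 0, 0.391, 0, -0.001, 0.227, 0.032, 0, 0, 0.391, 0, -0.001, 0.227, 0.032, 0, 0, 0.391, 0]

```text
time_s: 9.35
position: [0.5417, -0.1931, 0.1645]
tool_rot: [[0.527, -0.702, 0.479], [-0.834, -0.535, 0.133], [0.163, -0.47, -0.867]]
ft_force: [-0.2, 0.4, -0.2]
grip_width: 0.0427
```

```bash
python3 st.py
python3 - <<'E'
from fit import *
from rig import env
s=env.observe()
for h in(17.5,40.5):
  for l in(-18,18): print(h,l,wproj(W(fin(-1,l,0,h,.34,19.5)),s['position'],s['tool_rot']).round(1))
snap('wrist','pics/w12.png')
go(W(S(19.5,-85,21.5)),Rt(-160.5))
E
```

```text
u 17.90672648910767 h 116.08215495785173 y -84.25982457258496 [-0.17  0.36 -0.18] [-42.8  20.7  95.   32.3  52.4  85.1] 0.04267987343924957 9.35
17.5 -18 [279.8 226. ]
17.5 18 [279.8 178.2]
40.5 -18 [279.5 238.5]
40.5 18 [279.6 186.6]
t 9.4 q [-42.8  20.7  95.   32.3  52.4  85.1] f [ 0.6 -0.1 -0.1]
row [0.0023, -0.0017, 0.1264, 0.0003, 0.0019, 0.0011] rows>= 2.2734369959912417
```

View pics/w12.png

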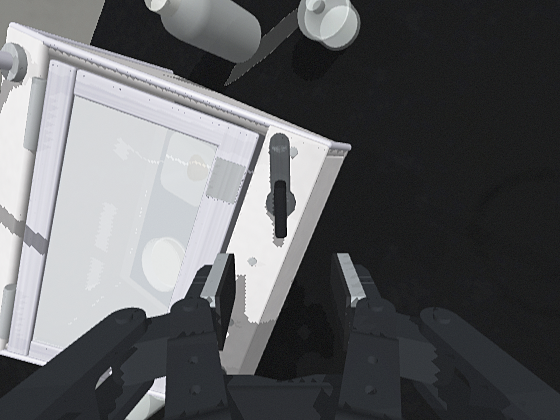

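Request:
jog_arm:
  deltas: [0.002, -0.002, 0.04, 0, 0.002, 0.001, 0, 0.002, -0.002, 0.08, 0, 0.002, 0.001, 0, 0.002, -0.002, 0.11, 0, 0.002, 0.001, 0, 0.002, -0.002, 0.125, 0, 0.002, 0.001, 0, 0.002, -0.002, 0.125, 0, 0.002, 0.001, 0, 0.002, -0.002, 0.125, 0, 0.002, 0.001, 0]

```text
time_s: 9.9
position: [0.5885, -0.1814, 0.0853]
tool_rot: [[0.52, -0.704, 0.483], [-0.838, -0.531, 0.127], [0.167, -0.471, -0.866]]
ft_force: [0.1, 0.6, -0.4]
grip_width: 0.0428
```

```bash
python3 st.py
python3 - <<'E'
from fit import *
snap('wrist','pics/w13.png')
go(W(S(19.5,-85,21.5)),Rt(-160.5))
E
```

```text
u 20.12020062741094 h 23.32657833799789 y -84.96193246740228 [ 0.05  0.64 -0.41] [-38.1  30.2  95.   36.7  41.8  82.6] 0.04277525261262375 9.9
t 9.95 q [-38.1  30.1  95.   36.7  41.8  82.6] f [-0.2 -0.1  0.4]
row [-0.0008, 0.0011, 0.0033, 0.0001, -0.0007, -0.0006] rows>= 0.06413462827442148
```

View pics/w13.png

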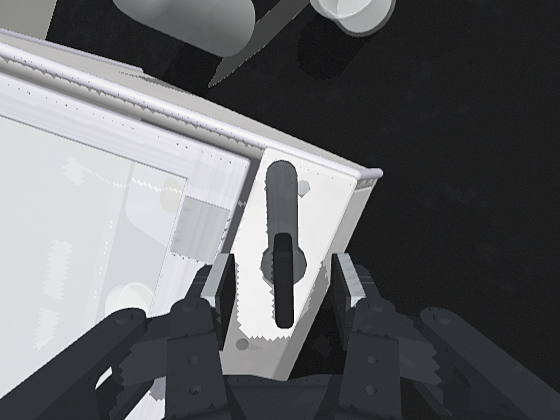

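Request:
jog_arm:
  deltas: [0, 0.001, 0.001, 0, 0, 0, 1, 0, 0.001, 0.001, 0, 0, 0, 1, 0, 0.001, 0.001, 0, 0, 0, 1, 0, 0.001, 0.001, 0, 0, 0, 1, 0, 0.001, 0.001, 0, 0, 0, 1, 0, 0.001, 0.001, 0, 0, 0, 1]
  grip_force: 30

```text
time_s: 10.45
position: [0.5885, -0.1821, 0.0852]
tool_rot: [[0.518, -0.704, 0.485], [-0.838, -0.53, 0.126], [0.168, -0.472, -0.865]]
ft_force: [-3.3, -0.0, 7.1]
grip_width: 0.0073
```

```bash
python3 st.py
python3 - <<'E'
from fit import *
go(W(S(19.5,-85,22)),Rt(-90))
E
```

```text
u 19.948231196416117 h 23.400216823993695 y -85.60636939786656 [-3.3  -0.01  7.13] [-38.1  30.2  95.   36.8  41.7  82.5] 0.00733022788229668 10.45
t 10.45 q [-38.1  30.2  95.   36.8  41.7  82.5] f [-3.3 -0.   7.1]
row [-0.001, 0.0003, 0.0019, 0.0005, -0.0009, -0.3925] rows>= 9.86755416702018
```

Request:
jog_arm:
  deltas: [0, 0, 0, 0, 0, -0.035, 1, 0, 0, 0, 0, 0, -0.07, 1, 0, 0, 0, 0, 0, -0.11, 1, 0, 0, 0, 0, 0, -0.15, 1, 0, 0, 0, 0, 0, -0.19, 1, 0, 0, 0, 0, 0, -0.23, 1, 0, 0, 0, 0, 0, -0.27, 1, 0, 0, 0, 0, 0, -0.31, 1, 0, 0, 0, 0, 0, -0.35, 1, 0, 0, 0, 0, 0, -0.38, 1, 0, 0, 0, 0, 0, -0.392, 1, 0, 0, 0, 0, 0, -0.392, 1]

```text
time_s: 11.45
position: [0.5891, -0.1802, 0.0858]
tool_rot: [[0.835, 0.258, 0.486], [0.223, -0.966, 0.129], [0.503, 0.0, -0.865]]
ft_force: [1.7, 9.7, 10.4]
grip_width: 0.0071
```

```bash
python3 st.py
python3 - <<'E'
from fit import *
snap('wrist','pics/w14.png')
go(W(S(19.5,-85,22)),Rt(-90))
E
```

```text
u 21.127214330888552 h 23.413480847787923 y -83.9633515409689 [ 1.73  9.68 10.4 ] [-38.   30.1  95.   37.   41.8  11.8] 0.00713727010944889 11.45
t 11.5 q [-38.   30.1  95.   37.   41.8  11.9] f [ 1.6  8.8 10.1]
row [-0.0022, 0.0014, 0.0019, -0.0001, -0.0009, -0.0003] rows>= 0.05739318205880418
```

View pics/w14.png

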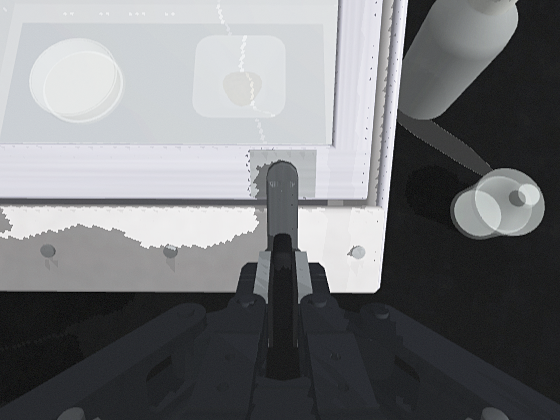

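Right arm now points up over the cover too. Release and back off.

Request:
jog_arm:
  deltas: [0, 0, 0, 0, 0, 0, 0, 0, 0, 0, 0, 0, 0, 0, 0, 0, 0, 0, 0, 0, 0, 0, 0, 0, 0, 0, 0, 0, 0, 0, -0.03, 0, 0, 0, 0, 0, 0, -0.07, 0, 0, 0, 0, 0, 0, -0.12, 0, 0, 0, 0, 0, 0, -0.17, 0, 0, 0, 0, 0, 0, -0.22, 0, 0, 0, 0, 0, 0, -0.22, 0, 0, 0, 0]

```text
time_s: 12.33
position: [0.508, -0.2048, 0.233]
tool_rot: [[0.835, 0.253, 0.49], [0.223, -0.968, 0.12], [0.504, 0.009, -0.864]]
ft_force: [1.2, -0.7, 0.7]
grip_width: 0.0427
```

```bash
python3 st.py
python3 - <<'E'
from fit import *
go(W(S(-20,0,200)),Rt(-90))
E
```

```text
u 21.44230395439901 h 193.1745031803169 y -86.83346001077858 [ 1.17 -0.66  0.68] [-46.8  13.5  92.8  30.   61.4  16.6] 0.04274979823981509 12.3333
t 12.33 q [-46.8  13.5  92.8  30.   61.4  16.6] f [ 1.2 -0.7  0.7]
row [-0.0551, -0.1157, -0.0105, 0.0032, -0.0014, 0.0002] rows>= 2.313136014476362
```

Request:
jog_arm:
  deltas: [-0.055, -0.04, -0.01, 0, 0, 0, 0, -0.055, -0.08, -0.01, 0, 0, 0, 0, -0.055, -0.115, -0.01, 0, 0, 0, 0, -0.055, -0.115, -0.01, 0, 0, 0, 0, -0.055, -0.115, -0.01, 0, 0, 0, 0, -0.055, -0.115, -0.01, 0, 0, 0, 0]

```text
time_s: 12.83
position: [0.4489, -0.1299, 0.2131]
tool_rot: [[0.837, 0.254, 0.484], [0.221, -0.967, 0.126], [0.5, 0.001, -0.866]]
ft_force: [0.6, 0.1, -0.4]
grip_width: 0.0425
```

```bash
python3 st.py
python3 - <<'E'
from fit import *
from rig import env
s=env.observe(); np.savez('w15.npz',p=s['position'],R=s['tool_rot'])
snap('wrist','pics/w15.png')
img=cv2.imread('pics/w15.png')
for sd in(1,-1):
  for pts in ([(l,w,17.5) for l,w in((0,-7),(50,-7),(50,7),(0,7))],[(l,w,40.5) for l,w in((-18,-4),(18,-4),(18,4),(-18,4))]):
    q=np.array([wproj(W(fin(sd,l,w,h,np.pi/2,19.5)),s['position'],s['tool_rot'])*16 for l,w,h in pts]).round().astype(int)
    cv2.polylines(img,[q],True,(0,0,255),1,cv2.LINE_AA,4)
q=np.array([wproj(W(X),s['position'],s['tool_rot'])*16 for X in (cov(151,125,8,0),cov(151,-125,8,0),cov(0,-125,8,0),cov(0,125,8,0))]).round().astype(int)
cv2.polylines(img,[q],True,(0,200,0),1,cv2.LINE_AA,4)
cv2.imwrite('pics/w15o.png',img)
cv2.imwrite('pics/w15l.png',np.hstack([cv2.resize(a,None,fx=4,fy=4,interpolation=cv2.INTER_CUBIC) for a in (cv2.imread('pics/w15.png')[120:250,110:205],)]))
E
```

```text
u -21.384987828379792 h 194.8678050642576 y 0.6740776481616861 [ 0.61  0.09 -0.42] [-45.5   6.1 106.1  31.5  56.1  14.5] 0.04247908578315305 12.8333
```

View pics/w15.png

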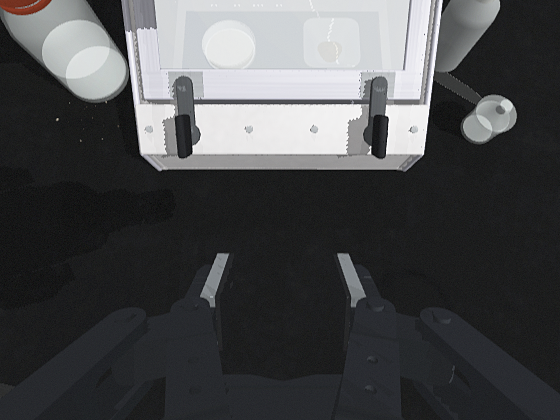

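View pics/w15o.png

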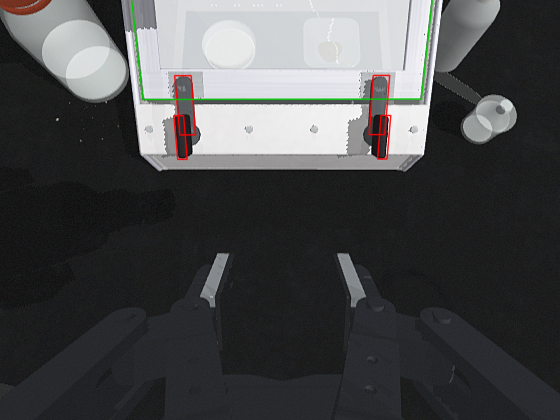

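Run:
```python
import cv2,numpy as np
for f in('w15','w15o'):
    a=cv2.imread(f'pics/{f}.png')
    cv2.imwrite(f'pics/{f}z.png',np.hstack([cv2.resize(a[60:170,x:x+75],None,fx=5,fy=5,interpolation=cv2.INTER_CUBIC) for x in(145,345)]))
from h import snap
snap('scene','pics/s16.png',(180,60,440,330),2.2)
```

```text
(no output)
```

View pics/w15z.png

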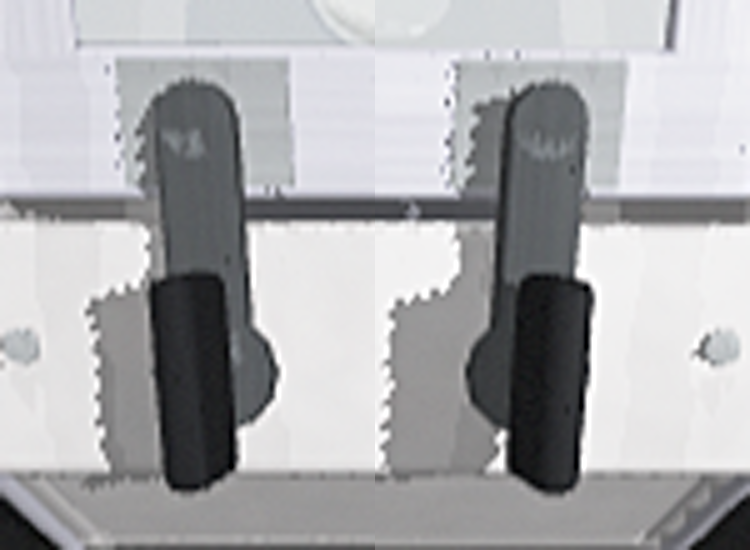

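View pics/w15oz.png

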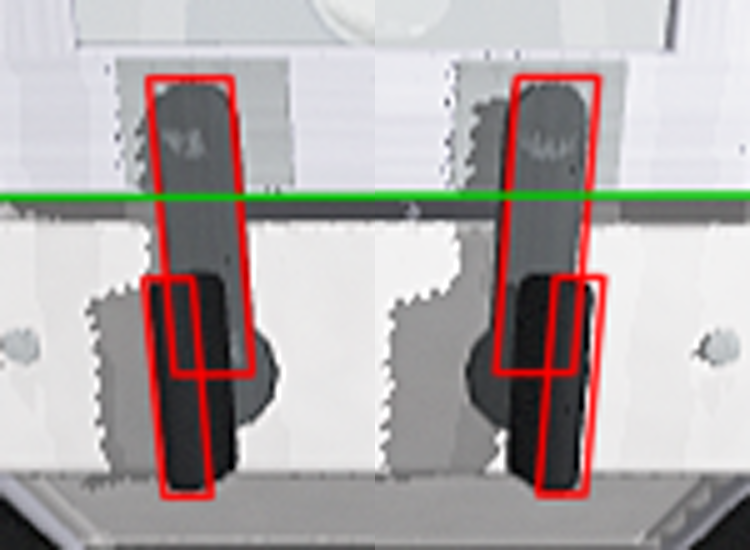

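View pics/s16.png

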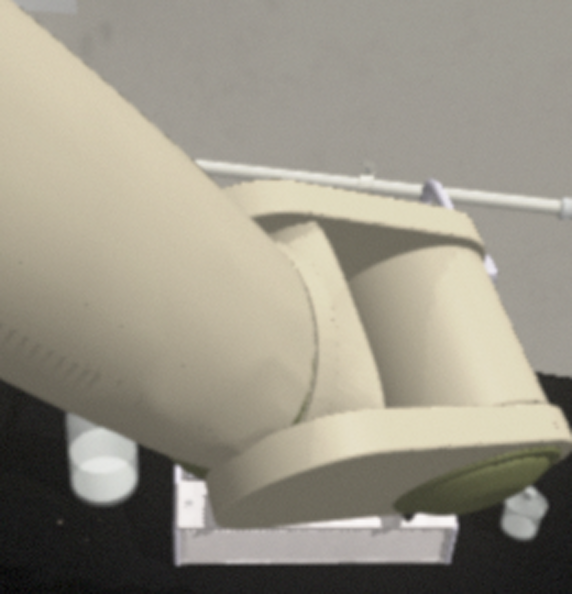

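Run:
```python
from rig import env, close_job
s=env.observe();print(s['time_s'],s['ft_force'].round(2),s['qvel'].round(2))
print(close_job())
```

```text
12.9333 [ 0.54  0.36 -0.4 ] [-0.08  0.17  0.23 -0.01  0.07  0.07]
the job is handed in; nothing more can be done
None
```

I closed the cover and turned both turnbuttons up over its lower edge. I then let go, backed off and handed the job in at 12.9 s.

- **Cover:** I pressed its lower rail down with the shut fingertips until it stopped at the closed height, about 7.8 mm above the slope face against 8 expected. The last press peaked at about 65 N at the wrist. That was on the fingertips, and under the 120 N wrist limit. The right arm, at about 0.34 rad, was not in the way of the edge.
- **Turnbuttons:** I gripped each one by its fin and turned it to straight up the slope. In the last wrist picture both arms lie over the cover's edge, within about 1 to 2 degrees of the model overlay. The cover's edge is on the predicted closed line to about 2 mm.
- **Surroundings:** No contact with the lamp bar showed in the force readings. The left and the small right bottle stand where they did in the last scene picture. The spray is only partly visible, in the last wrist picture, where it still stands. The gripper was open, with about zero force, when I handed in.
- **Not checked:** The arm hid the cover and most of the box in the last scene picture. The final check of the cover and buttons therefore rests on the wrist camera alone.

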